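# Straighten the row of tins on the workbench

## Task

Three equal squat tins have wandered off the line of tape on the workbench. Pick up the aluminium straightedge by its wooden grip, push the tins with its long edge until all three stand upright in a straight row centred on the tape, then lay the straightedge down flat on the bench. Move the tins only with the straightedge, not with the gripper.

Things in the scene. Friction and masses are not known exactly. Their poses are not given: they have to be found in the camera images.
- tin_left: The leftmost, +y, (seen from the robot) of three equal squat round metal tins with dark sides and a bright lid, 60 mm in diameter, 45 mm high, about 180 g, loose on the bench and standing on the robot's side of the tape. Origin: centre of its underside. Other tins on the bench are clearly wider (90 mm) or smaller (36 mm) and are not part of the row.
- tin_middle: The middle one (seen from the robot) of three equal squat round metal tins with dark sides and a bright lid, 60 mm in diameter, 45 mm high, about 180 g, loose on the bench and standing on the robot's side of the tape. Origin: centre of its underside. Other tins on the bench are clearly wider (90 mm) or smaller (36 mm) and are not part of the row.
- tin_right: The rightmost, -y, (seen from the robot) of three equal squat round metal tins with dark sides and a bright lid, 60 mm in diameter, 45 mm high, about 180 g, loose on the bench and standing on the robot's side of the tape. Origin: centre of its underside. Other tins on the bench are clearly wider (90 mm) or smaller (36 mm) and are not part of the row.
- straightedge: Loose straight aluminium bar, 320 mm long (its y axis), 40 mm wide (x), 20 mm high, lying flat left (+y) of the tins, 300 g; both long edges are alike. An upright wooden grip block stands on its middle: 50 mm along x, 24 mm along y (pinch it across these), from 20 to 70 mm above the bar's underside. Origin: centre of the bar's underside, under the grip.
- tape_line: Straight strip of pale masking tape stuck flat on the bench, 340 x 30 mm, under 1 mm thick, things slide over it freely. Origin: its middle, at bench height; y runs along it, x across it, away from the robot. The tins start on its -x side, 50 to 100 mm from its centre line; the bench before them is clear. A wide can stands past the row's right end, its near side 200 mm from the tape's middle.

How it is judged:
By the outcome, as a careful person would: the job done as asked, in the order asked, and still so for the second after the job is handed in, with the robot touching nothing.
It also fails if it takes over 42 s, if anything falls off the work surface, if the arm or the gripper's body presses on something with over 40 N, if the wrist force passes 120 N, or if a joint passes its speed limit or range.

## Robot

A 6-joint arm with a two-finger parallel gripper is mounted at the origin on the work surface. World frame = base frame: x ahead of the robot, y to its left, z up, the work surface at z = 0. Lengths are in mm, angles in rad, forces in N, time in s.
With the tool pointing down it reaches from about 350 to 775 mm from the base axis. Payload 7.3 kg.
Tool frame: the origin (TCP) lies on the front face of the gripper's body, between the roots of the fingers; the fingertips stand 66 mm ahead of it and the grasp point (between the pads) lies 47 mm ahead of it (bot.tip_extent is the distance from the TCP to the fingertips, in mm); z points along the fingers, y is the line along which they close (so a half turn about z gives the same grasp; the last joint's range is limited). The gripper opens to 92 mm and grips with 3 to 60 N. Pads are 19 mm wide; open, the fingers measure 130 mm over their backs; the gripper's body (75 mm by 190 mm) begins 47 mm behind the grasp point.
Start: joints at [1.164, 0.342, 1.524, -0, 1.275, -0.146], TCP at [135.355, 507.265, 292.241] pointing down, gripper open.
Joint ranges: [-2.53, 2.53], [-0.77, 2.02], [0.04, 2.7], [-1, 4.14], [0.28, 2.66], [-3.11, 3.11]. Speed limits (rad/s): [2.57, 2.57, 3.14, 3.14, 3.14, 3.14].

## Interface

Orientations are given as [roll, pitch, yaw] about the fixed x, y, z axes, in that order (R = Rz(yaw) Ry(pitch) Rx(roll)).
In Python, from plant import readout, viewer, order, bot gives the robot as it stands.
- The arm moves only by the shell command python3 -m creep 'ROWS'. ROWS is text: rows parted by semicolons, each of 7 numbers parted by spaces: the shift along the world's x, y, z in m, then the turn, a rotation vector about the world's x, y, z in rad, then the opening in per cent of the stroke, from 0 (shut) to 100 (fully open). A call has 1 to 8 rows; each row shifts and turns the commanded pose from where the row before left it; what a row does not reach is not made up. A row lasts 1/12 s, in which the tool goes at most 41.7 mm and 7.16 degrees, less where a joint would pass 70% of its speed; a pose out of reach is approached as far as the arm can. A call is refused whole if a number of a shift passes 0.0417 or a number of a turn 0.125, either way. A call with a gripper value outside its range is refused whole. The fingers move at their own pace and stop on an object; the grip force is fixed at half the most. Time passes only in rows, so rows that do not move let the fingers close. It gives the time, the measured TCP pose, the force, the opening and the grip force at its end, in the units of the state.
- readout.get_obs(): the state, without advancing time (a new reading comes with each control period).
- viewer.capture(name): name is "scene" or "top" or "wrist"; returns the picture (480x640x3 uint8, red, green, blue); there is no depth.
- viewer.camera_info(name): a dict with "fx", "fy", "cx", "cy" (pixels), "origin" and "rotation" of the camera in the world. Camera axes: x right, y up, looking along -z (the intrinsics and any distortion apply to the point x, -y, -z); pixel columns grow to the right and rows downward; lengths in mm; the calibration is good to about 2 mm. A picture is of the moment at which its call begins: read the wrist's pose just before it. camera_info takes no time and is no camera call; for the wrist camera it gives the pose at the moment of the call.
- order.close_job(): hands the job in; it is judged then, once.
The state is a dict: "time": time; "joint_positions": joint angles; "dq": joint speeds; "tau": joint torques, N m; "tool_pos": TCP position; "tcp_rot": TCP orientation; "contact_force": force on the tool from outside, world axes, zero at the start; "moment": the same for the moment, N m; "grip_width": finger opening in mm; "finger_force": force on a finger pad.
Only numpy, scipy, OpenCV 4.12 (cv2) and the standard library are available. Lean on these libraries where they do the work, as an engineer would, in place of code of your own. Each camera call takes 0.05 s, during which the arm holds its last target. There are 200 camera calls.

## Working session

There is one attempt and no reset: what is moved stays moved. The work goes in short steps, Python scripts to look and compute and a shell command to move; the robot and the scene stay as the last step left them, time stands still between calls to the robot, and variables do not carry over. Pictures are saved under pics/ and viewed, at most 10 in all, crops included, and the job is handed in when it is done.

```bash
mkdir -p pics; ls
python3 - <<'E'
from plant import readout, viewer
import cv2
for n in("top","scene"):
    im=viewer.capture(n); cv2.imwrite(f"pics/{n}0.png",im[:,:,::-1]); print(n,viewer.camera_info(n))
print(readout.get_obs())
E
```

```text
pics
top {'fx': 441.55080397685134, 'fy': 441.55080397685134, 'cx': 319.4589849809526, 'cy': 247.33484035213027, 'origin': array([396.34681913,  69.9283112 , 772.6724174 ]), 'rotation': array([ 0.17391669, -0.02963375, -1.55687618])}
scene {'fx': 450.16176909088796, 'fy': 450.16176909088796, 'cx': 324.96012921213185, 'cy': 234.97284740593912, 'origin': array([ 975.59514728, -150.59186769,  505.49303298]), 'rotation': array([0.77192682, 0.01155451, 1.12709448])}
{'time': 0.1, 'joint_positions': array([ 1.16399290e+00,  3.42690484e-01,  1.52493163e+00,  1.26823005e-05,
        1.27540619e+00, -1.45995100e-01]), 'dq': array([-0.00042332, -0.00219119, -0.0029059 , -0.001844  , -0.00168314,
       -0.00096428]), 'tau': array([ 1.99126598e-04, -4.32011247e+01, -2.44694960e+01,  7.19462684e-02,
        5.26215881e-02, -3.11277063e-05]), 'tool_pos': array([135.23976832, 506.99596267, 291.59142717]), 'tcp_rot': array([-3.14017404e+00, -2.20852980e-04,  2.88078047e+00]), 'contact_force': array([ 0.16701309, -0.2038671 , -0.09551943]), 'moment': array([-0.0085863 , -0.03922346,  0.00976196]), 'finger_force': 0.0, 'grip_width': 91.91120727100986}
```

View pics/top0.png

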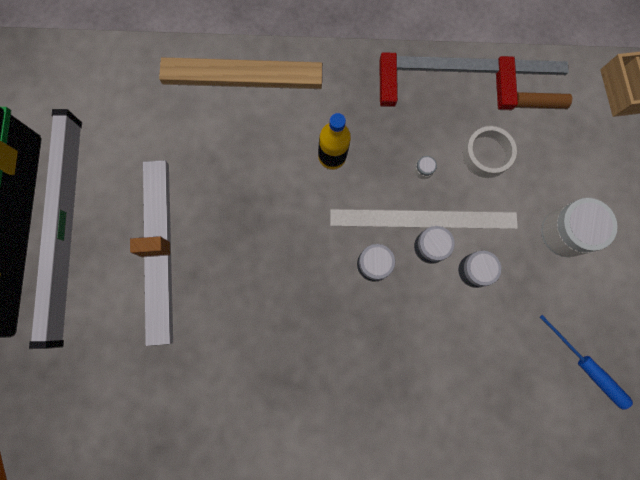

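View pics/scene0.png

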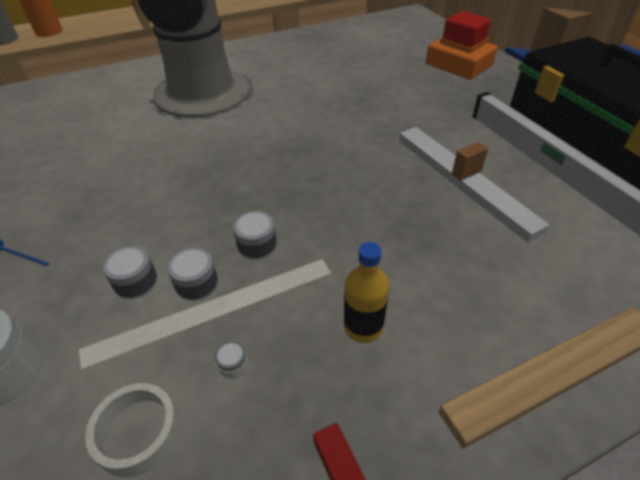

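The top view shows the bar from (155,160) to (158,344) with its grip at (150,246). The tin lids are at (377,262), (435,244) and (482,268), and the tape runs from (331,218) to (517,220).

```bash
cat > h.py <<'E'
import numpy as np, cv2
from scipy.spatial.transform import Rotation as R
from plant import readout, viewer
def ray(ci,uv,z):
    uv=np.atleast_2d(uv).astype(float)
    d=np.c_[(uv[:,0]-ci["cx"])/ci["fx"],-(uv[:,1]-ci["cy"])/ci["fy"],-np.ones(len(uv))]
    d=R.from_euler("xyz",ci["rotation"]).apply(d); o=np.array(ci["origin"])
    return (o+d*((z-o[2])/d[:,2])[:,None])[:,:2]
def blobs(mask,amin=60):
    cs,_=cv2.findContours(mask.astype(np.uint8),cv2.RETR_EXTERNAL,cv2.CHAIN_APPROX_NONE)
    return [c[:,0,:] for c in cs if cv2.contourArea(c)>amin]
def rect(ci,c,z):
    (p,s,a)=cv2.minAreaRect(ray(ci,c,z).astype(np.float32))
    if s[0]>s[1]: s=s[::-1]; a-=90     # long side = "h"; a = angle of short side
    return np.round(p,1),np.round(s,1),round((a+90)%180-90,2)
def bright(im,t=125):
    return cv2.morphologyEx((im.min(2)>t).astype(np.uint8),cv2.MORPH_OPEN,np.ones((3,3)))
def wood(im):
    h=cv2.cvtColor(im,cv2.COLOR_RGB2HSV); return (h[...,0]<20)&(h[...,1]>130)&(h[...,2]>60)
E
python3 - <<'E'
from h import *
for n in("top","scene"):
    ci=viewer.camera_info(n); im=cv2.imread(f"pics/{n}0.png")[:,:,::-1].copy()
    print(n)
    for c in blobs(bright(im)):
        print(c.mean(0).round(),[rect(ci,c,z) for z in(0,20,45)])
    for c in blobs(wood(im)): print("wood",c.mean(0).round(),rect(ci,c,70))
E
```

```text
top
[156. 300.] [(array([435.9, 328.9]), array([ 40.7, 151.6]), -84.31), (array([434.9, 322.2]), array([ 39.7, 147.7]), -84.31), (array([433.6, 313.8]), array([ 38.4, 142.8]), -84.31)]
[484. 268.] [(array([ 501.8, -246.2]), array([55.6, 55.7]), -88.92), (array([ 499. , -238.1]), array([54.2, 54.2]), -88.92), (array([ 495.6, -227.8]), array([52.4, 52.4]), -88.92)]
[377. 261.] [(array([510.9, -53.7]), array([55.6, 57.5]), 0.98), (array([507.9, -50.5]), array([54.2, 56. ]), 0.98), (array([504.2, -46.5]), array([52.4, 54.1]), 0.98)]
[425. 223.] [(array([ 560.8, -139.9]), array([ 87.6, 341. ]), 0.26), (array([ 556.6, -134.4]), array([ 85.3, 332.2]), 0.26), (array([ 551.2, -127.6]), array([ 82.5, 321.2]), 0.26)]
[590. 224.] [(array([ 586.7, -446.1]), array([95.6, 98.1]), 1.3), (array([ 581.7, -432.7]), array([93.2, 95.6]), 1.3), (array([ 575.6, -416. ]), array([90.1, 92.4]), 1.3)]
[155. 199.] [(array([614.6, 345.8]), array([ 40.6, 144.9]), -85.29), (array([609. , 338.7]), array([ 39.5, 141.2]), -85.29), (array([601.9, 329.8]), array([ 38.2, 136.5]), -85.29)]
[427. 164.] [(array([ 692.7, -1
[... 2239 characters left out ...]
ray([405.7, 341.3]), array([ 39.4, 143. ]), -84.83), (array([428.2, 321.8]), array([ 37.8, 137.3]), -84.83), (array([456.4, 297.5]), array([ 35.9, 130.2]), -84.83)]
[564. 147.] [(array([491.4, 567.5]), array([ 21.3, 385.4]), -88.42), (array([510.6, 539.1]), array([ 20.5, 370.2]), -88.42), (array([534.5, 503.5]), array([ 19.4, 351.1]), -88.42)]
wood [338. 455.] (array([849.8, -83.9]), array([26.4, 55.1]), -89.59)
wood [472. 159.] (array([538.3, 307.8]), array([39.9, 96. ]), 42.04)
wood [463.  44.] (array([165.4, 592.3]), array([146.8, 369.4]), 41.07)
wood [635.  29.] (array([ 274.6, 1000.3]), array([ 32.9, 274.4]), 38.76)
wood [42. 16.] (array([-465.3, -293.5]), array([ 79.5, 318.2]), -82.37)
```

```bash
python3 -m creep '.032 -.0147 0 0 0 -.1 100;.032 -.0147 0 0 0 -.1 100;.032 -.0147 0 0 0 -.1 100;.032 -.0147 0 0 0 -.1 100;.032 -.0147 0 0 0 -.1 100;.032 -.0147 0 0 0 -.1 100;.032 -.0147 0 0 0 -.1 100;.032 -.0147 0 0 0 -.1 100'; python3 -m creep '.032 -.0147 -.02 0 0 -.1 100;.032 -.0147 -.02 0 0 -.1 100;.032 -.0147 -.02 0 0 -.1 100;.032 -.0147 -.02 0 0 -.1 100;0 0 0 0 0 0 100;0 0 0 0 0 0 100'
python3 - <<'E'
from h import *
o=readout.get_obs(); print(o["tool_pos"],o["tcp_rot"])
ci=viewer.camera_info("wrist"); im=viewer.capture("wrist"); cv2.imwrite("pics/w1.png",im[:,:,::-1])
for c in blobs(wood(im),300): print("wood",c.mean(0).round(),rect(ci,c,70))
for c in blobs(bright(im),300): print("br",c.mean(0).round(),rect(ci,c,20))
E
```

```text
time: 0.77
tool_pos: [392.7, 388.6, 291.9]
tcp_rot: [-3.141, 0.0, 2.076]
contact_force: [-0.2, 0.4, 0.3]
grip_width: 91.7
finger_force: 0.0
time: 1.27
tool_pos: [520.0, 329.3, 209.8]
tcp_rot: [-3.137, 0.001, 1.678]
contact_force: [-0.4, 0.8, -0.7]
grip_width: 91.7
finger_force: 0.0
[519.97825322 329.30384101 209.80160984] [-3.13745987e+00  1.39900387e-03  1.67834840e+00]
wood [323. 235.] (array([520.1, 333.9]), array([21.9, 54.6]), 5.63)
br [482. 470.] (array([682.2, 126.1]), array([17.9, 23.5]), 6.44)
br [321. 449.] (array([539.9, 131.1]), array([26.5, 65.4]), 6.39)
br [389. 446.] (array([603.3, 139.2]), array([ 67.4, 101.9]), -83.56)
br [156. 444.] (array([392.1, 115.4]), array([ 67.5, 274.1]), -83.56)
br [188. 276.] (array([417.6, 275.6]), array([24. , 60.8]), -65.06)
br [ 44. 139.] (array([327. , 353.5]), array([ 81.1, 160. ]), -5.29)
br [351. 143.] (array([557.3, 378.1]), array([200. , 399.9]), -86.91)
```

View pics/w1.png

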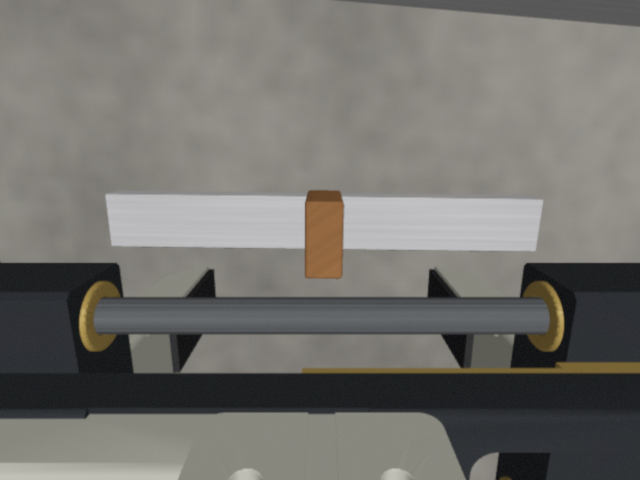

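The wrist view shows the bar nearly parallel to the image rows, with the grip top at (324,238). It sits centred between the fingers, so I'm descending to grasp.

```bash
python3 -m creep '0 .001 -.028 0 0 -.013 100;0 0 -.028 0 0 0 100;0 0 -.028 0 0 0 100;0 0 -.02 0 0 0 100;0 0 -.01 0 0 0 100;0 0 0 0 0 0 100'; python3 -m creep '0 0 0 0 0 0 0;0 0 0 0 0 0 0;0 0 0 0 0 0 0;0 0 0 0 0 0 0;0 0 0 0 0 0 0;0 0 0 0 0 0 0;0 0 0 0 0 0 0'
```

```text
time: 1.82
tool_pos: [517.6, 332.4, 96.9]
tcp_rot: [-3.139, 0.001, 1.67]
contact_force: [0.1, -0.5, 0.6]
grip_width: 92.0
finger_force: 0.0
time: 2.4
tool_pos: [519.5, 331.9, 98.5]
tcp_rot: [3.141, -0.0, 1.668]
contact_force: [0.2, -1.0, -0.2]
grip_width: 50.0
finger_force: 0.0
```

```bash
python3 -m creep '0 0 0 0 0 0 0;0 0 0 0 0 0 0;0 0 0 0 0 0 0;0 0 0 0 0 0 0;0 0 0 0 0 0 0;0 0 0 0 0 0 0;0 0 0 0 0 0 0'
```

```text
time: 2.98
tool_pos: [519.5, 331.8, 98.2]
tcp_rot: [3.141, -0.0, 1.668]
contact_force: [1.2, 0.0, -0.7]
grip_width: 23.8
finger_force: 30.0
```

```bash
python3 -m creep '0 0 .02 0 0 0 0;0 0 .025 0 0 0 0;0 0 .025 0 0 0 0;-.0075 -.0307 0 0 0 .1056 0;-.0075 -.0307 0 0 0 .1056 0;-.0075 -.0307 0 0 0 .1056 0;-.0075 -.0307 0 0 0 .1056 0;-.0075 -.0307 0 0 0 .1056 0';python3 -m creep '-.0075 -.0307 0 0 0 .1056 0;-.0075 -.0307 0 0 0 .1056 0;-.0075 -.0307 0 0 0 .1056 0;-.0075 -.0307 0 0 0 .1056 0;-.0075 -.0307 0 0 0 .1056 0;-.0075 -.0307 0 0 0 .1056 0;-.0075 -.0307 0 0 0 .1056 0;-.0075 -.0307 0 0 0 .1056 0';python3 -m creep '-.0075 -.0307 0 0 0 .1056 0;0 0 0 0 0 0 0;0 0 0 0 0 0 0;0 0 0 0 0 0 0;0 0 0 0 0 0 0'
python3 - <<'E'
from h import *
o=readout.get_obs(); print(o["tool_pos"],o["tcp_rot"])
for n in("top","scene"):
    ci=viewer.camera_info(n); im=viewer.capture(n); cv2.imwrite(f"pics/{n}1.png",im[:,:,::-1])
    for c in blobs(bright(im,135)): print(n,c.mean(0).round(),[rect(ci,c,z) for z in(0,45,90)])
E
```

```text
time: 3.65
tool_pos: [480.7, 177.1, 167.8]
tcp_rot: [-3.141, -0.001, 2.202]
contact_force: [0.3, -0.1, -2.3]
grip_width: 23.9
finger_force: 30.0
time: 4.32
tool_pos: [420.9, -68.4, 168.1]
tcp_rot: [3.141, -0.001, 3.046]
contact_force: [0.6, -0.9, -3.5]
grip_width: 24.0
finger_force: 30.0
time: 4.73
tool_pos: [414.3, -97.1, 168.1]
tcp_rot: [3.141, -0.001, -3.137]
contact_force: [-0.4, -0.3, -3.9]
grip_width: 23.6
finger_force: 30.0
[414.28324141 -97.10821824 168.09551226] [ 3.14102813e+00 -5.03778543e-04 -3.13708923e+00]
top [393. 313.] [(array([418.1, -80.8]), array([17.6, 43.5]), 89.25), (array([416.9, -72. ]), array([16.6, 41. ]), 89.25), (array([415.6, -63.2]), array([15.5, 38.4]), 89.25)]
top [337. 313.] [(array([417. ,  17.5]), array([44.2, 88.4]), -0.4), (array([415.8,  20.6]), array([41.6, 83.3]), -0.4), (array([414.6,  23.6]), array([39. , 78.1]), -0.4)]
top [377. 260.] [(array([510.9, -52.7]), array([51.7, 55.7]), 89.18), (array([504.3, -45.6]), array([48.7, 52.5]), 89.18), (array([497.6, -38.4]), array([45.6, 49.2]), 89.18)]
top [425. 222.] [(array([ 561.6, -139.7]), array(
[... 2010 characters left out ...]
37.9]), array([50.7, 52.2]), -26.07), (array([501.3, -47.9]), array([46.1, 47.6]), -26.07), (array([547.6, -58. ]), array([41.6, 42.9]), -26.07)]
scene [135. 194.] [(array([ 293.1, -192.1]), array([ 45.4, 177.5]), 0.62), (array([ 353.9, -188.4]), array([ 41.4, 161.7]), 0.62), (array([ 414.6, -184.7]), array([ 37.3, 145.9]), 0.62)]
scene [253. 160.] [(array([291.6,  18.3]), array([ 45.4, 175.9]), 0.33), (array([352.5,   3.3]), array([ 41.4, 160.3]), 0.33), (array([413.4, -11.8]), array([ 37.3, 144.6]), 0.33)]
scene [564. 147.] [(array([491.7, 567.2]), array([ 19.1, 381.3]), -88.44), (array([534.8, 503.3]), array([ 17.4, 347.4]), -88.44), (array([577.9, 439.4]), array([ 15.7, 313.4]), -88.44)]
```

View pics/scene1.png

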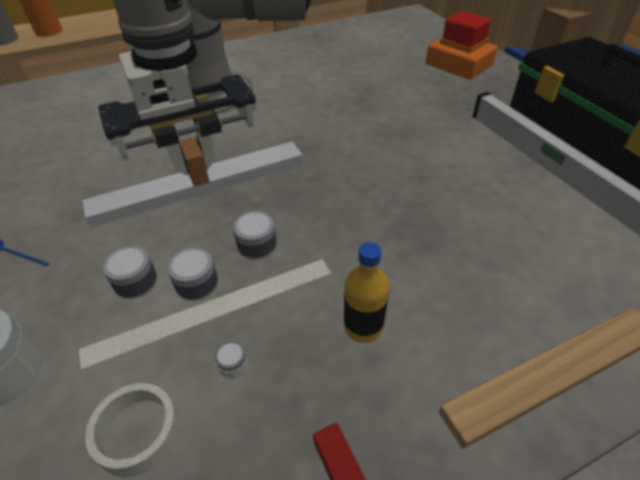

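The scene view shows the bar held level, from (85,205) to (300,150), behind the three tins. I'll lower it and push.

```bash
python3 -m creep '0 0 -.025 0 0 0 0;0 0 -.025 0 0 0 0;0 0 -.014 0 0 0 0;0 0 -.005 0 0 0 0;0 0 0 0 0 0 0;0 0 0 0 0 0 0'; python3 -m creep '.005 0 0 0 0 0 0;.005 0 0 0 0 0 0;.005 0 0 0 0 0 0;.005 0 0 0 0 0 0;.005 0 0 0 0 0 0;.005 0 0 0 0 0 0;.005 0 0 0 0 0 0;.005 0 0 0 0 0 0'
```

```text
time: 5.33
tool_pos: [414.7, -97.4, 99.4]
tcp_rot: [3.142, 0.0, -3.136]
contact_force: [0.3, 0.0, -3.2]
grip_width: 23.8
finger_force: 30.0
time: 6.0
tool_pos: [454.2, -97.8, 99.1]
tcp_rot: [3.141, -0.002, -3.137]
contact_force: [-3.4, 0.4, -0.5]
grip_width: 23.4
finger_force: 30.0
```

```bash
python3 -m creep '.005 0 0 0 0 0 0;.005 0 0 0 0 0 0;.005 0 0 0 0 0 0;.005 0 0 0 0 0 0;.005 0 0 0 0 0 0;.005 0 0 0 0 0 0;.005 0 0 0 0 0 0;.005 0 0 0 0 0 0';python3 -m creep '.005 0 0 0 0 0 0;.005 0 0 0 0 0 0;.005 0 0 0 0 0 0;.005 0 0 0 0 0 0;.005 0 0 0 0 0 0;.003 0 0 0 0 0 0;.002 0 0 0 0 0 0;0 0 0 0 0 0 0'
python3 - <<'E'
from h import *
o=readout.get_obs(); print(o["tool_pos"],o["tcp_rot"])
for n in("top","scene"):
    ci=viewer.camera_info(n); im=viewer.capture(n); cv2.imwrite(f"pics/{n}2.png",im[:,:,::-1])
    for c in blobs(bright(im,135)): print(n,c.mean(0).round(),[rect(ci,c,z) for z in(0,20,45)])
E
```

```text
time: 6.67
tool_pos: [494.2, -97.8, 99.1]
tcp_rot: [3.141, -0.002, -3.137]
contact_force: [-5.1, -0.4, -1.5]
grip_width: 23.9
finger_force: 30.0
time: 7.33
tool_pos: [524.9, -98.0, 99.3]
tcp_rot: [-3.142, 0.001, -3.137]
contact_force: [-1.4, 0.6, -3.4]
grip_width: 23.5
finger_force: 30.0
[524.88789185 -97.96666791  99.29625636] [-3.14153773e+00  7.25714937e-04 -3.13690969e+00]
top [384. 244.] [(array([539.8, -65.5]), array([16.2, 16.8]), 89.46), (array([536.1, -62. ]), array([15.8, 16.3]), 89.46), (array([531.5, -57.6]), array([15.2, 15.8]), 89.46)]
top [335. 249.] [(array([529.3,  21. ]), array([41.6, 78.7]), 0.94), (array([525.8,  22.3]), array([40.5, 76.6]), 0.94), (array([521.5,  23.9]), array([39.1, 74.1]), 0.94)]
top [344. 217.] [(array([588.9,   3.5]), array([29.7, 54.6]), 1.19), (array([583.9,   5.3]), array([28.9, 53.2]), 1.19), (array([577.7,   7.4]), array([27.9, 51.5]), 1.19)]
top [384. 212.] [(array([598.6, -66.1]), array([31.5, 74.7]), -16.04), (array([593.4, -62.6]), array([30.7, 72.8]), -16.04), (array([586.8, -58.2]), array([29.6, 70.3]), -16.04)]
top [590. 223.] [(a
[... 2237 characters left out ...]
([ 39.7, 153.1]), -0.02), (array([ 523.7, -185.8]), array([ 38.2, 147. ]), -0.02), (array([ 546.9, -184. ]), array([ 36.2, 139.4]), -0.02)]
scene [279. 243.] [(array([522.2,  -6. ]), array([ 77.2, 150.9]), 0.83), (array([540.1, -11.7]), array([ 74.1, 144.9]), 0.83), (array([562.5, -18.9]), array([ 70.3, 137.5]), 0.83)]
scene [166. 166.] [(array([ 229.6, -136.6]), array([ 36.1, 117.7]), -78.12), (array([ 259.1, -137.1]), array([ 34.6, 113. ]), -78.12), (array([ 296. , -137.8]), array([ 32.9, 107.2]), -78.12)]
scene [564. 147.] [(array([491.9, 567.3]), array([ 20.6, 384.4]), -88.63), (array([511.1, 538.9]), array([ 19.8, 369.2]), -88.63), (array([535. , 503.4]), array([ 18.8, 350.2]), -88.63)]
```

View pics/scene2.png

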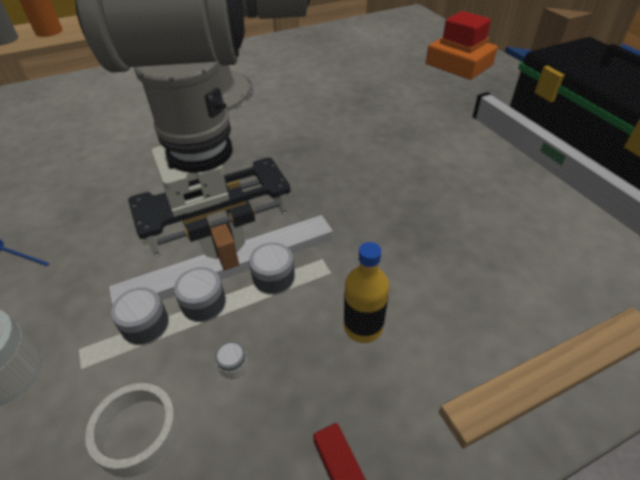

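The scene view shows all three tins against the bar in a row, at (137,312), (199,290) and (272,264), just short of the tape's centre line. About 13 mm is left.

```bash
python3 -m creep '.003 0 0 0 0 0 0;.003 0 0 0 0 0 0;.003 0 0 0 0 0 0;.002 0 0 0 0 0 0;.001 0 0 0 0 0 0;.001 0 0 0 0 0 0;0 0 0 0 0 0 0;0 0 0 0 0 0 0'
python3 - <<'E'
from h import *
o=readout.get_obs(); print(o["tool_pos"],o["tcp_rot"])
for n in("scene",):
    ci=viewer.camera_info(n); im=viewer.capture(n); cv2.imwrite(f"pics/{n}3.png",im[:,:,::-1])
    g=im.min(2)
    for t in(135,150):
      for c in blobs(bright(im,t)):
        p=ray(ci,c,45).mean(0)
        if 520<p[0]<640: print(n,t,c.mean(0).round(),[rect(ci,c,z) for z in(0,45)])
E
```

```text
time: 8.1
tool_pos: [537.2, -98.0, 99.3]
tcp_rot: [3.142, -0.0, -3.137]
contact_force: [-4.2, 0.7, 0.2]
grip_width: 23.8
finger_force: 30.0
[537.19190554 -97.95153574  99.30415966] [ 3.14150686e+00 -3.45931948e-04 -3.13705298e+00]
scene 135 [100. 351.] [(array([ 588.1, -284.4]), array([28.6, 52.8]), 0.47), (array([ 622.6, -272.5]), array([26. , 48.1]), 0.47)]
scene 135 [177. 323.] [(array([ 587.6, -189. ]), array([21.2, 28.4]), 87.04), (array([ 622.2, -185.6]), array([19.3, 25.9]), 87.04)]
scene 135 [  3. 329.] [(array([ 495.8, -397.3]), array([10.8, 62.4]), -88.56), (array([ 538.6, -375.3]), array([ 9.8, 56.9]), -88.56)]
scene 135 [136. 313.] [(array([ 548.7, -236.1]), array([51.6, 53. ]), -25.91), (array([ 586.7, -228.5]), array([47. , 48.3]), -25.91)]
scene 135 [242. 298.] [(array([587. , -99.5]), array([29. , 45.1]), 0.45), (array([ 621.6, -104.1]), array([26.4, 41.1]), 0.45)]
scene 135 [175. 284.] [(array([ 535.7, -187.4]), array([ 78.1, 153.1]), -0.31), (array([ 574.9, -184.1]), array([ 71.1, 139.4]), -0.31)]
scene 135 [312. 271.] [(array([586.2,   5.7]), array([28.4, 47.2]), -
[... 421 characters left out ...]
-228.1]), array([42.7, 44.7]), -25.85)]
scene 150 [242. 298.] [(array([587.3, -99. ]), array([25.2, 40. ]), 1.47), (array([ 621.8, -103.6]), array([22.9, 36.4]), 1.47)]
scene 150 [199. 290.] [(array([ 548.4, -150.5]), array([47.3, 49.3]), -25.96), (array([ 586.4, -150.5]), array([43.1, 44.9]), -25.96)]
scene 150 [165. 282.] [(array([ 517.2, -186.9]), array([ 36.8, 150.5]), 0.05), (array([ 558. , -183.6]), array([ 33.5, 137.1]), 0.05)]
scene 150 [274. 263.] [(array([548.8, -38.4]), array([46.6, 49.2]), -26.02), (array([586.7, -48.4]), array([42.4, 44.8]), -26.02)]
scene 150 [285. 243.] [(array([517.6,  -6.4]), array([ 37.2, 148.2]), -0.3), (array([558.4, -19.2]), array([ 33.9, 135. ]), -0.3)]
```

```bash
python3 -m creep '.0007 0 0 0 0 0 0;0 0 0 0 0 0 0;0 0 0 0 0 0 0;-.004 0 0 0 0 0 0;-.01 0 0 0 0 0 0;-.016 0 0 0 0 0 0;-.016 0 0 0 0 0 0;-.016 0 0 0 0 0 0'; python3 -m creep '-.016 0 0 0 0 0 0;-.01 0 -.0005 0 0 0 0;0 0 -.0005 0 0 0 0;0 0 0 0 0 0 0;0 0 0 0 0 0 0'
python3 - <<'E'
from h import *
o=readout.get_obs(); print(o["tool_pos"],o["tcp_rot"])
for n in("scene","top"):
    ci=viewer.camera_info(n); im=viewer.capture(n); cv2.imwrite(f"pics/{n}4.png",im[:,:,::-1])
    for c in blobs(bright(im,145)):
        p=ray(ci,c,45).mean(0)
        if 520<p[0]<640 and -320<p[1]<80: print(n,c.mean(0).round(),[rect(ci,c,z) for z in(0,45)])
E
```

```text
time: 8.82
tool_pos: [476.4, -98.1, 99.5]
tcp_rot: [-3.141, 0.003, -3.136]
contact_force: [0.0, 0.8, -3.5]
grip_width: 23.9
finger_force: 30.0
time: 9.23
tool_pos: [451.5, -98.3, 98.6]
tcp_rot: [-3.141, 0.003, -3.137]
contact_force: [0.0, -0.1, -2.1]
grip_width: 23.5
finger_force: 30.0
[451.48864812 -98.31663437  98.61013146] [-3.14073106e+00  2.75814182e-03 -3.13682694e+00]
scene [ 92. 354.] [(array([ 588.3, -297. ]), array([24.3, 25.1]), 0.83), (array([ 622.8, -284. ]), array([22.1, 22.8]), 0.83)]
scene [136. 313.] [(array([ 549. , -235.7]), array([48.4, 50.2]), -25.84), (array([ 587. , -228.2]), array([44.1, 45.7]), -25.85)]
scene [243. 298.] [(array([587.4, -99. ]), array([26.1, 40. ]), 1.2), (array([ 622. , -103.6]), array([23.7, 36.4]), 1.2)]
scene [199. 291.] [(array([ 548.9, -150.4]), array([49.4, 49.9]), 51.36), (array([ 586.9, -150.5]), array([45. , 45.5]), 51.36)]
scene [313. 271.] [(array([586.1,   7.4]), array([24.1, 40. ]), -4.27), (array([620.8,  -6.7]), array([21.9, 36.5]), -4.27)]
scene [274. 264.] [(array([549.1, -37.7]), array([46.6, 50.3]), -26.02), (array([587.1, -47.8]), array([42.4, 45.8]), -26.02)]
top [506. 220.] [(array([ 590.5, -290.1]), array([28.1, 39. ]), 1.18), (array([ 579.2, -269.1]), array([26.4, 36.7]), 1.18)]
top [403. 219.] [(array([588.6, -98.8]), array([30.3, 41.7]), -1.32), (array([577.4, -89. ]), array([28.5, 39.3]), -1.32)]
top [344. 218.] [(array([587.9,   5.6]), array([27.8, 46.9]), 1.19), (array([576.8,   9.3]), array([26.2, 44.2]), 1.19)]
top [482. 213.] [(array([ 603.9, -246.7]), array([43. , 51.2]), -17.98), (array([ 591.9, -228.3]), array([40.5, 48.2]), -17.98)]
top [432. 207.] [(array([ 611.2, -153.7]), array([24.1, 48.6]), 40.06), (array([ 598.7, -140.7]), array([22.7, 45.8]), 40.06)]
top [377. 211.] [(array([601.4, -54.4]), array([48.5, 51.1]), 1.19), (array([589.4, -47.1]), array([45.7, 48.1]), 1.19)]
```

View pics/top4.png

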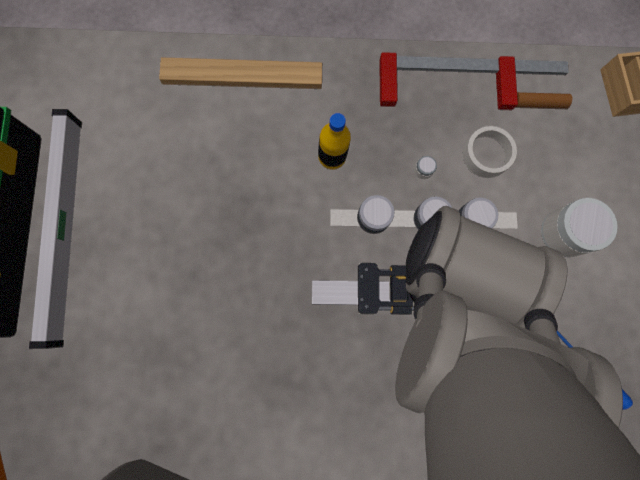

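The top view shows the three lids on the tape at (377,212), (434,210) and (481,213), and the bar pulled clear of them. The lids measure about x = 587.0 and the tape 587.4, so I can set the bar down and release it.

```bash
python3 -m creep '0 0 -.0005 0 0 0 0;0 0 -.0003 0 0 0 0;0 0 0 0 0 0 0;0 0 0 0 0 0 20;0 0 0 0 0 0 50;0 0 0 0 0 0 80;0 0 0 0 0 0 80;0 0 0 0 0 0 80'; python3 -m creep '0 0 0 0 0 0 80;0 0 0 0 0 0 80;0 0 .015 0 0 0 80;0 0 .025 0 0 0 80;0 0 .03 0 0 0 80;0 0 .04 0 0 0 80;0 0 .04 0 0 0 80;0 0 0 0 0 0 80';python3 -m creep '0 .04 .02 0 0 0 80;0 .04 .02 0 0 0 80;0 .04 .02 0 0 0 80;0 .04 0 0 0 0 80;0 .04 0 0 0 0 80;0 0 0 0 0 0 80;0 0 0 0 0 0 80;0 0 0 0 0 0 80'
python3 - <<'E'
from h import *
o=readout.get_obs(); print(o["tool_pos"],o["tcp_rot"],o["contact_force"])
n="scene"
ci=viewer.camera_info(n); im=viewer.capture(n); cv2.imwrite(f"pics/{n}5.png",im[:,:,::-1])
for c in blobs(bright(im,145)):
        p=ray(ci,c,45).mean(0)
        if 400<p[0]<640 and -320<p[1]<80: print(n,c.mean(0).round(),[rect(ci,c,z) for z in(0,20,45)])
E
```

```text
time: 10.0
tool_pos: [449.9, -97.9, 97.4]
tcp_rot: [3.141, -0.0, -3.137]
contact_force: [0.3, 0.2, -0.6]
grip_width: 45.8
finger_force: 0.0
time: 10.67
tool_pos: [452.7, -98.9, 254.5]
tcp_rot: [-3.137, 0.012, -3.137]
contact_force: [0.8, 0.6, -0.2]
grip_width: 73.6
finger_force: 0.0
time: 11.33
tool_pos: [449.9, 93.7, 303.1]
tcp_rot: [-3.141, -0.0, -3.136]
contact_force: [0.1, -0.0, -0.4]
grip_width: 73.0
finger_force: 0.0
[449.88691851  93.66167167 303.09167849] [-3.14109742e+00 -4.95817342e-04 -3.13593976e+00] [ 0.13177646 -0.01640646 -0.38031107]
scene [138. 314.] [(array([ 551.2, -235.5]), array([12.9, 42.5]), -71.27), (array([ 568. , -232.1]), array([12.4, 40.8]), -71.27), (array([ 589. , -227.9]), array([11.8, 38.7]), -71.27)]
scene [145. 307.] [(array([ 545.3, -223.2]), array([10.1, 37. ]), -67.85), (array([ 562.4, -220.3]), array([ 9.7, 35.6]), -67.85), (array([ 583.6, -216.7]), array([ 9.2, 33.7]), -67.85)]
scene [200. 289.] [(array([ 548.9, -150.7]), array([41.2, 47.1]), -53.35), (array([ 565.8, -150.7]), array([39.5, 45.2]), -53.35), (array([ 586.9, -150.7]), array([37.5, 42.9]), -53.35)]
scene [275. 265.] [(array([548.8, -38.5]), array([42.7, 44.1]), -25.96), (array([565.7, -42.9]), array([41. , 42.3]), -25.96), (array([586.8, -48.4]), array([38.9, 40.2]), -25.96)]
scene [266. 207.] [(array([428.3,  -4.6]), array([ 33. , 124.1]), 0.11), (array([450. , -10.4]), array([ 31.7, 119.2]), 0.11), (array([477.1, -17.6]), array([ 30.1, 113.1]), 0.11)]
```

View pics/scene5.png

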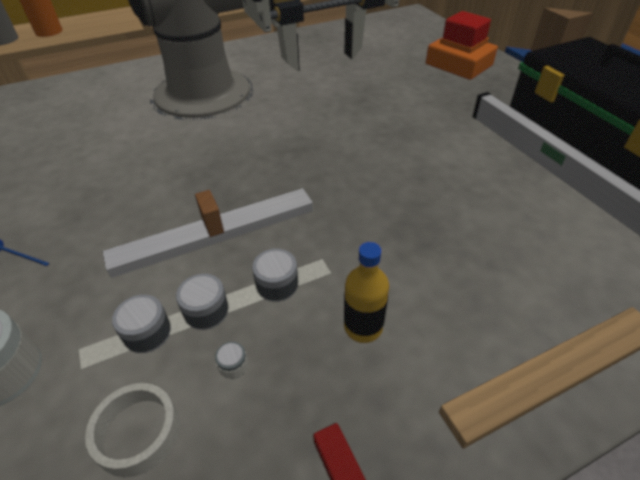

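The scene view shows the tins upright in a row on the tape, at (140,320), (202,298) and (275,272). The bar lies flat behind them and the gripper is clear.

```bash
python3 -c "
from plant import order; print(order.close_job())"
```

```text
the job is handed in; nothing more can be done
None
```

The job is handed in: all three tins stand upright in a straight row on the tape, within about 1 mm of its centre line by camera, and the straightedge lies flat behind them, finished at about 11 s of the 42 s allowed.

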